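# Shut off the steamer and take the brown egg out with tongs

## Robot

A 6-joint arm with a two-finger parallel gripper is mounted at the origin on a cart in front of the work surface, level with it; the furniture and walls round the work are solid. World frame = base frame: x ahead of the robot, y to its left, z up, the work surface at z = 0. Lengths are in mm, angles in rad, forces in N, time in s.
With the tool pointing down it reaches from about 350 to 975 mm from the base axis. Payload 7.1 kg.
Tool frame: the origin (TCP) lies midway between the tips of the shut fingers; the grasp point (between the pads) lies 19 mm behind it (ctrl.grip_depth is the distance from the TCP to the grasp point, in mm); z points along the fingers, y is the line along which they close (so a half turn about z gives the same grasp; the last joint's range is limited). The gripper opens to 88 mm and grips with 3 to 60 N. Pads are 20 mm wide; open, the fingers measure 115 mm over their backs; the gripper's body (75 mm by 178 mm) begins 61 mm behind the grasp point.
Start: joints at [-1.196, 0.423, 1.63, -0, 1.089, -0.019], TCP at [239.828, -577.137, 222.675] pointing down, gripper open.
Joint ranges: [-3, 3], [-0.9, 2.11], [0.09, 2.58], [-1.31, 4.45], [0.11, 2.69], [-2.54, 2.54]. Speed limits (rad/s): [2.39, 2.39, 3.01, 3.14, 3.14, 3.14].

## Interface

Orientations are given as a rotation vector (axis times angle).
In Python, from workcell import ctrl, cams gives the robot as it stands.
- The arm moves only by the tool move_arm, never from a script. Its argument "steps" is a list of rows, each a list of 3 entries, a list of its own where there are three numbers: the shift along the tool's x, y, z in units of 25 mm (1.0 is 25 mm), then the turn about the tool's z in units of 5 degrees (1.0 is 5 degrees), then the closure, from 0 (fully open) to 1 (shut). A call has 1 to 20 rows; each row shifts and turns the commanded pose from where the row before left it, along the tool's axes as they then stand; what a row does not reach is not made up. A row lasts 1/12 s, in which the tool goes at most 41.7 mm and 7.16 degrees, less where a joint would pass 70% of its speed; a pose out of reach is approached as far as the arm can. A call is refused whole if a number of a shift passes 1 or a number of a turn 1, either way. A call with a gripper value outside its range is refused whole. The fingers move at their own pace and stop on an object; the grip force is fixed at half the most. Time passes only in rows, so rows that do not move let the fingers close. It gives the time, the measured TCP pose, the force, the opening and the grip force at its end, in the units of the state.
- ctrl.get_obs(): the state, without advancing time (a new reading comes with each control period).
- cams.get_image(name): name is "side" or "top" or "wrist"; returns a dict with "image" (420x560x3 uint8, red, green, blue), "camera_matrix" (3x3 intrinsics, pixels), "xyz" and "rotation" of the camera in the world; the wrist camera has in their place "mount" (4x4, takes a point from camera to tool coordinates, whose origin is the TCP and whose axes are the flange's). Camera axes: x right, y down, z forward; pixel columns grow to the right and rows downward; lengths in mm; the calibration is good to about 2 mm. A picture is of the moment at which its call begins: read the wrist's pose just before it. There is no depth.
- ctrl.close_job(): hands the job in; it is judged then, once.
Trained networks look in the newest picture that a camera, given by its name, has taken for a name from the list of things; names that differ only in an ending like _2 or _b are one class to them, and where a whole thing is asked for, a point or a joint stands for the part that bears it (a point fixed in the world has none). Each returns a list of dicts, best first, with "p" (0 to 1); they miss things now and then, are a little off and sometimes report something else, mostly with a low value. They report only what shows in the picture. A call takes as long as a camera call. They do not tell look-alikes from the thing itself.
- cams.boxes_of(camera, thing): "rect" ([centre column, centre row, width, height] in pixels, round what is visible of it).
- cams.cut_out(camera, thing): "pixels" (420x560 bool, what is visible of it) and "rect" ([centre column, centre row, width, height] in pixels, round what is visible of it).
The state is a dict: "t": time; "qpos": joint angles; "qvel": joint speeds; "joint_torque": joint torques, N m; "ee_pos": TCP position; "orientation": TCP orientation; "ft_force": force on the tool from outside, world axes, zero at the start; "moment": the same for the moment, N m; "width": finger opening in mm; "grasp_force": force on a finger pad.
Only numpy, scipy, OpenCV 4.12 (cv2) and the standard library are available. Lean on these libraries where they do the work, as an engineer would, in place of code of your own. Each camera call takes 0.05 s, during which the arm holds its last target. There are 200 camera calls.

## Task

The eggs are done: first turn the red stopcock handle of the egg steamer a quarter turn clockwise to its closed stop, so that it stands square across the pipe. Then take the egg tongs by their two green grips, close their ring ends on the brown egg and lift it straight out of its seat, never touching the egg with the robot's own fingers and leaving the white egg in its seat and the other things where they stand. Finish while holding: keep the brown egg still in the tongs, at least 10 cm above where it sat.

Things in the scene. Friction and masses are not known exactly. Their poses are not given: they have to be found in the camera images.
- steamer: Egg steamer, fixed: white tray 110 (x) x 210 (y) mm, steel top 36 mm high, with two seats (grey pad, flat top 49 mm high, in an oval wire rim 56 x 42 mm) at y = +55 and -55 mm in its frame. A brass pipe leaves its -y side, through the stopcock (y = -180) to a small white boiler 75 x 85 x 36 mm (y = -213 to -298). Origin: centre of the tray's underside; z up.
- stopcock_pivot (a point): Point on the stopcock's vertical turning axis, at the mid-height of the red handle (70 mm above the worktop). Its axes are those of the steamer.
- stopcock_tip (a point): Point on the centre line of the red handle, 55 mm from the pivot, at its mid-height. The handle is a flat bar 12 mm wide, 16 mm tall (62 to 78 mm above the worktop), reaching 75 mm from the pivot; free on both sides, 25 mm above the boiler.
- stopcock (a joint): Angle of the handle: 0 = open stop, in line with the pipe, pointing to the steamer's -y (away from the tray); grows clockwise seen from above to 1.571 = closed stop, square to the pipe, pointing to the steamer's -x (toward the robot). Stays where it is left; about 0.06 N m turns it.
- tongs: Steel egg tongs lying on the worktop, 208 mm long, 36 tall, 100 g: two arms side by side, hinged on an upright pin and sprung open, each with a green grip and an upright wire ring (36 mm outside) at the end that cradles the egg. Origin: foot of the hinge pin; x points to the ring ends, y is the closing direction, z up. Mirrored about the x axis, centred 18 mm above the origin.
- tongs_grip (a point): Middle between the green grips, 100 mm ahead of the hinge pin, 18 mm above the tongs' underside. Each grip is 24 mm tall with 52 mm of flat length between its two end stops (4 mm proud). Width over the flats: 59 mm sprung open, 49 where they are parallel (good for carrying), about 34 closed on an egg, 19 shut. Spring push on each grip: 6 N open, 10 N on an egg.
- tongs_mouth (a point): Middle between the ring ends, 190 mm ahead of the hinge pin (90 mm ahead of tongs_grip), 18 mm above the tongs' underside: the egg's centre belongs here. Clear gap between the rings 82 mm with the tongs sprung open, about 66 mm when the grips are pressed to 50 mm outside width.
- tongs_left (a joint): Closing angle of each tongs arm (both move alike): 0 = sprung open, about 0.12 = closed on an egg, 0.2 = shut.
- brown_egg: The brown egg, 58 x 45 x 44 mm, about 60 g, lying in one of the steamer's two seats (either one). Origin: its underside as it lies; its x axis is its long axis, along the steamer's x.
- brown_egg_center (a point): Centre of the brown egg, about 71 mm above the worktop at the start.
- white_egg: The white egg, same size, in the other seat; stays there.
- espresso_cup: Striped espresso cup, 65 x 88 x 50 mm, standing at the back; origin: centre of its underside.
- salt_shaker: Glass salt shaker with grey top, 44 x 44 x 90 mm, standing at the back; origin: centre of its underside.
- lime: Green lime, 60 x 48 x 48 mm, lying at the back left; origin: its underside.
Mind the look-alikes: they are no part of the job. Leave any black look-alike of the brown_egg alone.

How it is judged:
By the outcome, as a careful person would: the job done as asked, in the order asked, and still so for the second after the job is handed in, while the arm keeps its last pose, push and grip.
It also fails if it takes over 61 s, if anything falls off the work surface, if the arm or the gripper's body presses on something with over 40 N, if the wrist force passes 120 N, or if a joint passes its speed limit or range.

## Working session

There is one attempt and no reset: what is moved stays moved. The work goes in short steps, Python scripts to look and compute and a tool call to move; the robot and the scene stay as the last step left them, time stands still between calls to the robot, and variables do not carry over. Pictures are saved under pics/ and viewed, at most 11 in all, crops included, and the job is handed in when it is done.

Besides the shell and the picture viewer there is one more tool, called after "Request:" by a JSON object that holds its "api" and its "payload". move_arm: Moves the arm, as the interface text tells. Its arguments: {"type":"object","properties":{"steps":{"type":"array"}},"required":["steps"]}

```bash
mkdir -p pics; ls; python3 - <<'E'
from workcell import ctrl, cams
import cv2
o=ctrl.get_obs(); print(o)
for n in("top","side"):
    d=cams.get_image(n); cv2.imwrite(f"pics/{n}0.png",d["image"][:,:,::-1])
    print(n,d["camera_matrix"],d["xyz"],d["rotation"])
    for t in("steamer","stopcock","stopcock_tip","stopcock_pivot","tongs","tongs_grip","tongs_mouth","brown_egg","white_egg","espresso_cup","salt_shaker","lime"):
        try: print(t,[(round(b["p"],2),[round(float(v)) for v in b["rect"]]) for b in cams.boxes_of(n,t)][:3])
        except Exception as e: print(t,e)
d=cams.get_image("wrist");print(d["mount"],d["camera_matrix"])
E
```

```text
pics
{'t': 0.0, 'qpos': array([-1.19604022e+00,  4.23828189e-01,  1.63069040e+00,  4.69694591e-07,
        1.08863773e+00, -1.89667766e-02]), 'qvel': array([ 0.00105854,  0.0010024 , -0.00130857, -0.00040863, -0.00138303,
        0.00173844]), 'joint_torque': array([ 2.24141499e-03, -5.44622862e+01, -2.73670113e+01,  6.44716923e-02,
        2.28320021e-02, -1.37287293e-04]), 'ee_pos': array([ 239.60241287, -576.63076041,  221.90945816]), 'orientation': array([-3.07940439e+00, -6.14170160e-01,  4.33788664e-04]), 'ft_force': array([-0.03609134, -0.70269565, -0.50142672]), 'moment': array([ 0.03400851, -0.00481601,  0.00840886]), 'grasp_force': 0.0, 'width': 87.93028522790493}
top [[486.29454691   0.         277.0677687 ]
 [  0.         486.29454691 209.52297808]
 [  0.           0.           1.        ]] [ 323.70240447  -11.25352691 1244.87547657] [-2.15124685  2.0969424  -0.21072281]
steamer [(0.61, [334, 220, 163, 49])]
stopcock [(0.78, [382, 215, 32, 8])]
stopcock_tip [(0.75, [383, 214, 33, 11])]
stopcock_pivot [(0.82, [332, 220, 154, 49])]
tongs [(0.64, [183, 238, 36, 87])]
tongs_g
[... 845 characters left out ...]
 113, 57])]
tongs_mouth [(0.92, [268, 283, 118, 58])]
brown_egg [(0.66, [291, 250, 23, 24]), (0.58, [291, 203, 20, 19])]
white_egg [(0.74, [305, 184, 24, 21])]
espresso_cup [(0.96, [196, 239, 34, 33])]
salt_shaker [(0.76, [223, 194, 13, 32]), (0.37, [171, 275, 30, 25])]
lime [(0.71, [172, 276, 31, 26])]
[[-4.70211813e-04 -9.69406299e-01 -2.45461210e-01  6.70708038e+01]
 [ 9.99999653e-01 -6.24646670e-04  5.51308156e-04 -6.39479682e-01]
 [-6.87768126e-04 -2.45460865e-01  9.69406257e-01 -1.62808527e+02]
 [ 0.00000000e+00  0.00000000e+00  0.00000000e+00  1.00000000e+00]] [[308.79273822   0.         281.27958951]
 [  0.         308.79273822 206.46847154]
 [  0.           0.           1.        ]]
```

```bash
python3 - <<'E'
import cv2
a=cv2.imread("pics/top0.png")[120:300,130:450]; cv2.imwrite("pics/top0c.png",cv2.resize(a,None,fx=2.5,fy=2.5,interpolation=cv2.INTER_CUBIC))
a=cv2.imread("pics/side0.png")[130:330,140:400]; cv2.imwrite("pics/side0c.png",cv2.resize(a,None,fx=3,fy=3,interpolation=cv2.INTER_CUBIC))
E
```

```text
(no output)
```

View pics/top0c.png

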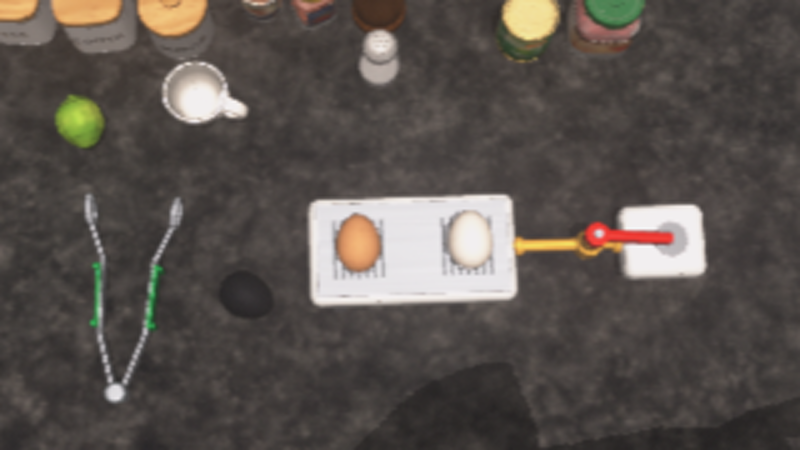

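View pics/side0c.png

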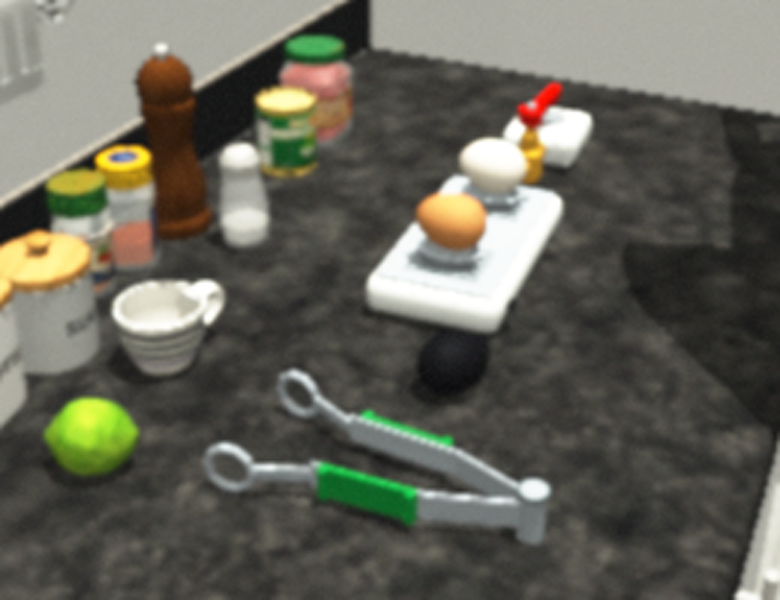

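The top view (crop px/2.5 + (130,120)) shows the brown egg at (273,217), the white egg at (318,216), the handle from pivot (369,214) to tip (399,215), the tongs hinge at (176,277) with rings toward the top, and the black look-alike at (228,238). Next I'll convert these to positions.

```bash
cat > h.py <<'E'
import cv2, numpy as np
from scipy.spatial.transform import Rotation as R
def ray(d,u,v,obs=None):
    K=np.array(d["camera_matrix"]); r=np.linalg.inv(K)@[u,v,1]
    if "mount" in d:
        Rt=R.from_rotvec(obs["orientation"]).as_matrix(); M=np.array(d["mount"])
        return Rt@M[:3,3]+obs["ee_pos"], Rt@M[:3,:3]@r
    return np.array(d["xyz"]), R.from_rotvec(np.ravel(d["rotation"])).as_matrix()@r if np.size(d["rotation"])==3 else np.array(d["rotation"])@r
def at(d,u,v,z,obs=None):
    c,r=ray(d,u,v,obs); return c+r*(z-c[2])/r[2]
def tri(rays):
    A=np.zeros((3,3));b=np.zeros(3)
    for c,r in rays:
        r=r/np.linalg.norm(r);P=np.eye(3)-np.outer(r,r);A+=P;b+=P@c
    return np.linalg.solve(A,b)
def blobs(img,f,mn=8):
    i=img.astype(int); m=f(i[...,0],i[...,1],i[...,2]).astype(np.uint8)
    n,l,s,c=cv2.connectedComponentsWithStats(m); 
    return [(s[k],c[k],l==k) for k in range(1,n) if s[k,4]>=mn]
red=lambda r,g,b:(r>140)&(g<60)&(b<60)
green=lambda r,g,b:(g>90)&(r<60)&(b<90)
brown=lambda r,g,b:(r>150)&(r-b>60)&(g>80)&(g<r-35)
E
python3 - <<'E'
from workcell import ctrl,cams
from h import *
np.set_printoptions(precision=1,suppress=True)
D={n:cams.get_image(n) for n in("top","side")}
d=D["top"]
for nm,f in(("red",red),("green",green),("brown",brown)):
  for n in D:
    for s,c,m in blobs(D[n]["image"],f):
        print(nm,n,s,c, at(D[n],*c,{"red":70,"green":18,"brown":71}[nm]))
for n,(u,v),z in(("hinge",(176,277.2),36),("ringL",(166.4,203),18),("ringR",(200.8,204),18),("pivot",(369.2,213.6),80),("tip end",(398.8,215.2),78),("white",(318,216),71),("black",(228.4,237.6),24),
  ("trayTL",(254,200.5),36),("trayTR",(335,198),36),("trayBL",(255.5,241),36),("trayBR",(336,239),36)): print(n,at(d,u,v,z))
e=[tri([ray(D[n],*max(blobs(D[n]["image"],brown),key=lambda q:0 if q[0][0]<200 else q[0][4] if abs(q[1][0]-{"top":273,"side":291}[n])<12 and abs(q[1][1]-{"top":217,"side":203}[n])<12 else 0)[1]) for n in D])]
print("egg tri",e)
E
```

```text
red top [373 211  10   3  13] [376.8 212.5] [ 549.8 -262.3   70. ]
red top [373 215  11   1  11] [378. 215.] [ 543.7 -265.1   70. ]
red top [390 214   8   1   8] [393.5 214. ] [ 547.2 -303.4   70. ]
red top [385 216  12   1  12] [390.5 216. ] [ 542.  -295.9   70. ]
red side [313 158  14  14  79] [319.8 164.3] [ 547.2 -274.    70. ]
green top [190 246   2   6   8] [190.2 248.8] [454.2 200.   18. ]
green side [235 143  19   7  25] [242.7 147.2] [ 885.1 -431.4   18. ]
green side [231 170   5   2   9] [233.  170.6] [ 811.6 -229.    18. ]
green side [246 284  33  21 361] [262.  293.3] [480.3 255.2  18. ]
green side [ 45 305  10  11  63] [ 49.7 310.8] [790.8 449.8  18. ]
green side [ 26 318  14  10  44] [ 32.6 323.4] [790.6 482.7  18. ]
green side [ 16 318  42  22 259] [ 35.  331.6] [771.3 493.8  18. ]
brown top [ 55  94  26  18 223] [ 68.7 102.7] [814.7 522.9  71. ]
brown top [118 102  28  26 661] [131.4 114.5] [787.3 360.6  71. ]
brown top [150 103  29  27 678] [163.9 116.1] [785.3 277.8  71. ]
brown top [246 103  17  15 133] [254.  110.2] [807.9  49.   71. ]
brown top [185 109  28  25 5
[... 1392 characters left out ...]
] [811.9 244.3  71. ]
brown side [  0 242  30  41 484] [ 13.3 268.5] [877.8 436.8  71. ]
brown side [ 62 243  49  29 237] [ 85. 260.] [785.4 365.1  71. ]
brown side [ 79 247  14  12  78] [ 85.3 253.5] [800.9 349.6  71. ]
brown side [  0 248   5   9  20] [  1.1 251.9] [944.9 411.6  71. ]
brown side [ 37 290   6   6  24] [ 39.5 292.7] [780.7 463.   71. ]
hinge [381.3 227.8  36. ]
ringL [570.5 268.1  18. ]
ringR [570.2 179.7  18. ]
pivot [ 544.8 -241.5   80. ]
tip end [ 543.1 -314.3   78. ]
white [ 537.2 -117.3   71. ]
black [484.3 104.4  24. ]
trayTL [579.2  42.5  36. ]
trayTR [ 591.2 -163.4   36. ]
trayBL [475.9  35.2  36. ]
trayBR [ 486.2 -166.1   36. ]
egg tri [array([531.8,  -6.8,  72.8])]
```

Request:
{"api": "move_arm", "payload": {"steps": [[[0, 0, 0], 0.97, 1], [[0, 0, 0], 0.97, 1], [[0, 0, 0], 0.97, 1], [[0, 0, 0], 0.97, 1], [[0.9, -0.65, 0], 0, 1], [[0.9, -0.65, 0], 0, 1], [[0.9, -0.65, 0], 0, 1], [[0.9, -0.65, 0], 0, 1], [[0.9, -0.65, 0], 0, 1], [[0.9, -0.65, 0], 0, 1], [[0.9, -0.65, 0], 0, 1], [[0.9, -0.65, 0], 0, 1], [[0.9, -0.65, 0], 0, 1], [[0.9, -0.65, 0], 0, 1], [[0.9, -0.65, 0], 0, 1], [[0.9, -0.65, 0], 0, 1], [[0.9, -0.65, 0], 0, 1], [[0.9, -0.65, 0], 0, 1], [[0.9, -0.65, 0], 0, 1], [[0.9, -0.65, 0], 0, 1]]}}

```text
t: 3.12
ee_pos: [585.9, -296.6, 222.7]
orientation: [3.14, 0.087, 0.0]
ft_force: [-0.2, -0.8, -1.2]
width: 0.5
grasp_force: 0.0
```

```bash
python3 - <<'E'
from workcell import ctrl,cams
from h import *
np.set_printoptions(precision=1,suppress=True)
o=ctrl.get_obs(); d=cams.get_image("wrist"); cv2.imwrite("pics/w1.png",d["image"][:,:,::-1])
print(o["ee_pos"],o["orientation"])
s,c,m=max(blobs(d["image"],red),key=lambda q:q[0][4]); print(s,c)
v,u=np.nonzero(m); P=np.array([at(d,a,b,78,o)[:2] for a,b in zip(u,v)])
mu=P.mean(0); w,V=np.linalg.eigh(np.cov((P-mu).T)); t=(P-mu)@V[:,1]
print(mu,V[:,1],mu+V[:,1]*t.min(),mu+V[:,1]*t.max())
E
```

```text
[ 585.9 -296.6  222.7] [3.1 0.1 0. ]
[215 219  81  21 659] [246.2 229.5]
[ 548.1 -261.4] [-0.  1.] [ 549.3 -312.5] [ 547.3 -228.7]
```

View pics/w1.png

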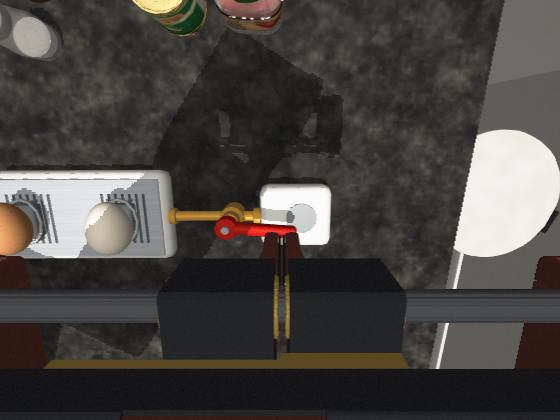

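Request:
{"api": "move_arm", "payload": {"steps": [[[0, 0, 0.89], 0, 1], [[0, 0, 0.89], 0, 1], [[0, 0, 0.89], 0, 1], [[0, 0, 0.89], 0, 1], [[0, 0, 0.89], 0, 1], [[0, 0, 0.89], 0, 1], [[0, 0, 0.89], 0, 1], [[0, 0, 0], 0, 1], [[-0.4, 0, 0], 0, 1], [[-0.4, 0, 0], 0, 1], [[-0.33, 0, 0], 0, 1], [[-0.33, 0, 0], 0, 1], [[-0.33, 0, 0], 0, 1], [[-0.36, -0.15, 0], 0, 1], [[-0.36, -0.15, 0], 0, 1], [[-0.36, -0.15, 0], 0, 1], [[-0.25, -0.36, 0], 0, 1], [[-0.25, -0.36, 0], 0, 1], [[-0.25, -0.36, 0], 0, 1], [[0, 0, 0], 0, 1]]}}

```text
t: 4.83
ee_pos: [490.2, -262.1, 66.5]
orientation: [-3.139, -0.088, 0.004]
ft_force: [-0.7, -0.4, -0.3]
width: 0.7
grasp_force: 0.0
```

Request:
{"api": "move_arm", "payload": {"steps": [[[0, -0.1, 0], 0, 1], [[0, -0.1, 0], 0, 1], [[0, 0, 0], 0, 1]]}}

```text
t: 5.08
ee_pos: [492.3, -259.1, 66.8]
orientation: [-3.14, -0.087, 0.001]
ft_force: [0.9, 0.8, 0.8]
width: 0.7
grasp_force: 0.0
```

```bash
python3 - <<'E'
from workcell import ctrl,cams
from h import *
np.set_printoptions(precision=2,suppress=True)
o=ctrl.get_obs(); print(o["ee_pos"],o["ft_force"],o["moment"])
for n in("wrist","top"):
    d=cams.get_image(n); cv2.imwrite(f"pics/{n}2.png",d["image"][:,:,::-1])
    for s,c,m in blobs(d["image"],lambda r,g,b:(r>120)&(g<70)&(b<70)):
        v,u=np.nonzero(m); P=np.array([at(d,a,b,78,o)[:2] for a,b in zip(u,v)])
        mu=P.mean(0); w,V=np.linalg.eigh(np.cov((P-mu).T)); t=(P-mu)@V[:,1]
        print(n,s,mu,np.degrees(np.arctan2(V[1,1],V[0,1])),mu+V[:,1]*t.min(),mu+V[:,1]*t.max())
a=cv2.imread("pics/top2.png")[170:260,230:430]; b=cv2.imread("pics/wrist2.png")
cv2.imwrite("pics/c2.png",np.vstack([cv2.resize(a,(560,252),interpolation=2),b[120:420]]))
E
```

```text
[ 492.27 -259.06   66.8 ] [0.89 0.76 0.81] [ 0.04 -0.02 -0.06]
wrist [ 224  127   48  131 3241] [ 530.2  -240.47] -176.2231208813512 [ 558.72 -238.58] [ 492.31 -242.97]
top [365 209   8  10  40] [ 545.73 -238.33] 174.71378332511154 [ 556.79 -239.35] [ 534.28 -237.27]
```

View pics/c2.png

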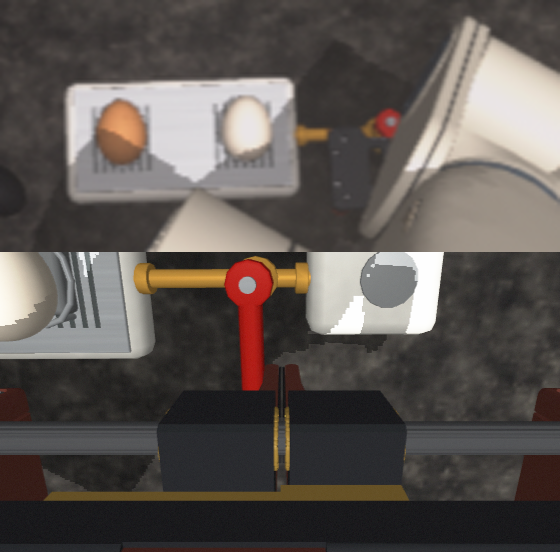

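Request:
{"api": "move_arm", "payload": {"steps": [[[0, -0.1, 0], 0, 1], [[0, -0.1, 0], 0, 1], [[0, 0, 0], 0, 1]]}}

```text
t: 5.43
ee_pos: [492.5, -257.6, 67.1]
orientation: [3.135, 0.089, 0.002]
ft_force: [-2.8, -16.6, -5.1]
width: 0.5
grasp_force: 8.2
```

Request:
{"api": "move_arm", "payload": {"steps": [[[0, 0.4, 0], 0, 1], [[0, 0.4, 0], 0, 1], [[0, 0.4, 0], 0, 1], [[0, 0, -0.95], 0, 1], [[0, 0, -0.95], 0, 1], [[0, 0, -0.95], 0, 1], [[0, 0, -0.95], 0, 1], [[0, 0, -0.95], 0, 0.5], [[0, 0, 0], 0.9, 0], [[0, -0.95, 0], 0, 0], [[0, -0.95, 0], 0, 0], [[0, -0.95, 0], 0, 0], [[0, -0.95, 0], 0, 0], [[0, -0.95, 0], 0, 0], [[0, -0.95, 0], 0, 0], [[0, -0.95, 0], 0, 0], [[0, -0.95, 0], 0, 0], [[0, -0.95, 0], 0, 0], [[0, -0.95, 0], 0, 0], [[0, -0.95, 0], 0, 0]]}}

```text
t: 7.1
ee_pos: [499.8, -22.4, 185.8]
orientation: [-3.141, 0.037, -0.0]
ft_force: [0.5, -1.0, 0.6]
width: 83.6
grasp_force: 0.0
```

Request:
{"api": "move_arm", "payload": {"steps": [[[0, -0.95, 0], 0, 0], [[0, -0.95, 0], 0, 0], [[0, -0.95, 0], 0, 0], [[0, -0.95, 0], 0, 0], [[0, -0.95, 0], 0, 0], [[0, -0.95, 0], 0, 0], [[0, -0.95, 0], 0, 0], [[0, -0.95, 0], 0, 0], [[0, -0.95, 0], 0, 0], [[-0.3, -0.95, 0], 0, 0], [[-0.4, 0, 0], 0, 0], [[0, 0, 0], 0, 0], [[0, 0, 0], 0, 0]]}}

```text
t: 8.18
ee_pos: [487.3, 214.0, 185.6]
orientation: [3.141, -0.036, -0.001]
ft_force: [0.0, 0.4, -0.3]
width: 87.8
grasp_force: 0.0
```

```bash
python3 - <<'E'
from workcell import ctrl,cams
from h import *
np.set_printoptions(precision=2,suppress=True)
o=ctrl.get_obs(); print(o["ee_pos"],o["orientation"],o["ft_force"])
d=cams.get_image("wrist"); cv2.imwrite("pics/w3.png",d["image"][:,:,::-1])
for s,c,m in blobs(d["image"],green,30):
    v,u=np.nonzero(m); P=np.array([at(d,a,b,30,o)[:2] for a,b in zip(u,v)])
    mu=P.mean(0); w,V=np.linalg.eigh(np.cov((P-mu).T)); t=(P-mu)@V[:,1]
    print(s,mu,np.degrees(np.arctan2(V[1,1],V[0,1])),mu+V[:,1]*t.min(),mu+V[:,1]*t.max())
d=cams.get_image("top")
for s,c,m in blobs(d["image"],lambda r,g,b:(r>120)&(g<70)&(b<70),20):
        v,u=np.nonzero(m); P=np.array([at(d,a,b,78)[:2] for a,b in zip(u,v)])
        mu=P.mean(0); w,V=np.linalg.eigh(np.cov((P-mu).T)); t=(P-mu)@V[:,1]
        print("red",s,mu,np.degrees(np.arctan2(V[1,1],V[0,1])),mu+V[:,1]*t.min(),mu+V[:,1]*t.max())
E
```

```text
[487.28 214.01 185.56] [ 3.14 -0.04 -0.  ] [ 0.02  0.44 -0.31]
[291 167  10  62 228] [481.06 201.15] 176.0912119073169 [514.99 198.83] [449.05 203.33]
[234 168  10  48 147] [493.74 257.91] -176.32130829262243 [515.34 259.3 ] [465.17 256.07]
red [364 209  11  36 189] [ 513.46 -241.83] -175.25346554997242 [ 556.73 -238.24] [ 470.54 -245.39]
```

View pics/w3.png

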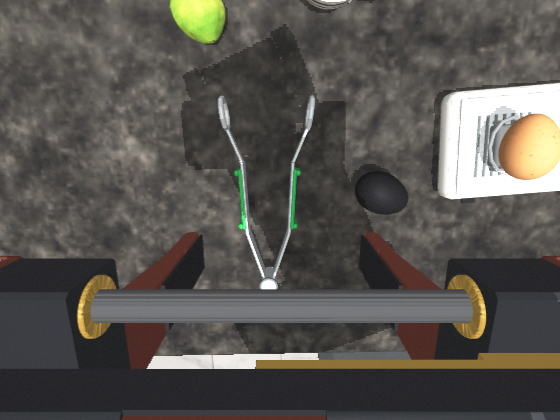

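```bash
python3 - <<'E'
from workcell import ctrl,cams
from h import *
np.set_printoptions(precision=2,suppress=True)
o=ctrl.get_obs(); dw=cams.get_image("wrist")
H,A,B=[at(dw,*p,o)[:2] for p in((268,285,36),(223,112,18),(311,112,18))]
M=(A+B)/2; print("hinge",H,"rings",A,B,"axis deg",np.degrees(np.arctan2(*(M-H)[::-1])),np.linalg.norm(M-H),"grip",H+(M-H)/np.linalg.norm(M-H)*100)
d=cams.get_image("top"); im=d["image"]
for s,c,m in blobs(im,lambda r,g,b:(r>120)&(g>120)&(b>120)&(abs(r-b)<45),1500):
    if not(250<c[0]<400): continue
    v,u=np.nonzero(m); P=np.array([at(d,a,b,34)[:2] for a,b in zip(u,v)],np.float32); print(s,c,cv2.minAreaRect(P))
# handle edges: centre column (red weighted) per row
i=im.astype(float); w=np.clip(i[...,0]-np.maximum(i[...,1],i[...,2])-30,0,None); w[:,:355]=0;w[:,385:]=0
L=[]
for r in range(222,244):
    if w[r].sum()>60: L.append(at(d,(w[r]*np.arange(560)).sum()/w[r].sum(),r,75)[:2])
L=np.array(L); print(len(L),L[0],L[-1],"handle yaw",np.degrees(np.polyfit(L[:,0],L[:,1],1)[0]))
a=im[190:260,240:420]; cv2.imwrite("pics/t4.png",cv2.resize(a[:,:,::-1],(800,311),interpolation=2))
E
```

```text
hinge [385.77 231.6 ] rings [572.53 271.91] [570.31 181.75] axis deg -1.4735764461549021 185.70741741975021 grip [485.74 229.03]
[    0     0   540    62 28246] [281.17  26.01] ((1055.5888671875, 17.98272705078125), (183.47360229492188, 1478.2393798828125), 1.774776577949524)
[ 253  198   84   45 3172] [296.58 219.95] ((533.34326171875, -61.2564697265625), (109.01179504394531, 209.04197692871094), 3.358898162841797)
22 [ 524.83 -242.11] [ 473.34 -245.31] handle yaw 3.413298144723156
```

View pics/t4.png

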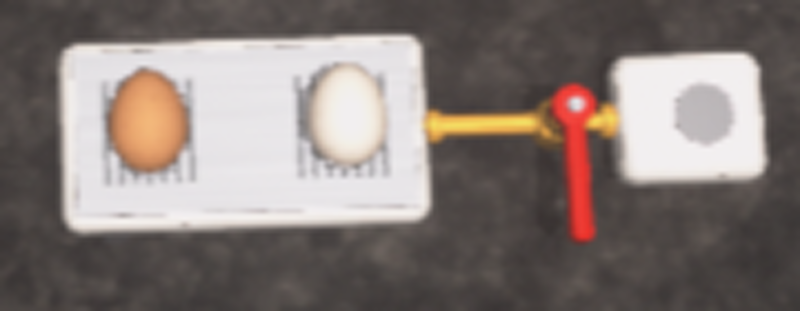

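Request:
{"api": "move_arm", "payload": {"steps": [[[-0.18, -0.58, 0], 0, 0], [[0, 0, 0.9], 0, 0], [[0, 0, 0.9], 0, 0], [[0, 0, 0.9], 0, 0], [[0, 0, 0.9], 0, 0], [[0, 0, 0.9], 0, 0], [[0, 0, 0.9], 0, 0], [[0, 0, 0.9], 0, 0], [[0, 0, 0.9], 0, 0], [[0, 0, 0.06], 0, 0], [[0, 0, 0], 0, 0.2], [[0, 0, 0], 0, 0.3], [[0, 0, 0], 0, 0.36], [[0, 0, 0], 0, 0.4], [[0, 0, 0], 0, 0.44], [[0, 0, 0], 0, 0.44], [[0, 0, 0], 0, 0.44], [[0, 0, 0], 0, 0.44], [[0, 0, 0], 0, 0.44], [[0, 0, 0], 0, 0.44]]}}

```text
t: 10.05
ee_pos: [485.0, 229.7, 5.4]
orientation: [-3.14, 0.036, -0.005]
ft_force: [1.9, -1.6, 6.8]
width: 49.2
grasp_force: 9.0
```

Request:
{"api": "move_arm", "payload": {"steps": [[[0, 0, -0.3], 0, 0.44], [[0, 0, -0.5], 0, 0.44], [[0, 0, -0.7], 0, 0.44], [[0, 0, -0.7], 0, 0.44], [[0, 0, -0.7], 0, 0.44], [[0, 0, -0.7], 0, 0.44], [[0, 0, -0.7], 0, 0.44], [[0, 0, -0.4], 0, 0.44], [[0, 0, 0], -0.5, 0.44], [[0, 0, 0], -0.45, 0.44], [[0, 0, 0], 0, 0.44], [[0, 0, 0], 0, 0.44], [[0, 0, 0], 0, 0.44]]}}

```text
t: 11.13
ee_pos: [483.3, 229.1, 121.7]
orientation: [3.14, 0.092, -0.001]
ft_force: [-0.3, -0.7, -1.1]
width: 49.3
grasp_force: 7.1
```

```bash
python3 - <<'E'
from workcell import ctrl,cams
from h import *
np.set_printoptions(precision=2,suppress=True)
o=ctrl.get_obs(); print(o["ee_pos"],o["orientation"],o["ft_force"],o["width"])
W=cams.get_image("wrist")["image"]; S=cams.get_image("side")["image"]
cv2.imwrite("pics/w5.png",W[:,:,::-1]);cv2.imwrite("pics/s5.png",S[:,:,::-1])
a=cv2.resize(W[40:330,140:460],(640,580),interpolation=2)
cv2.imwrite("pics/c5.png",a[:,:,::-1])
E
```

```text
[483.26 229.09 121.66] [ 3.14  0.09 -0.  ] [-0.33 -0.7  -1.13] 49.32729997547972
```

View pics/c5.png

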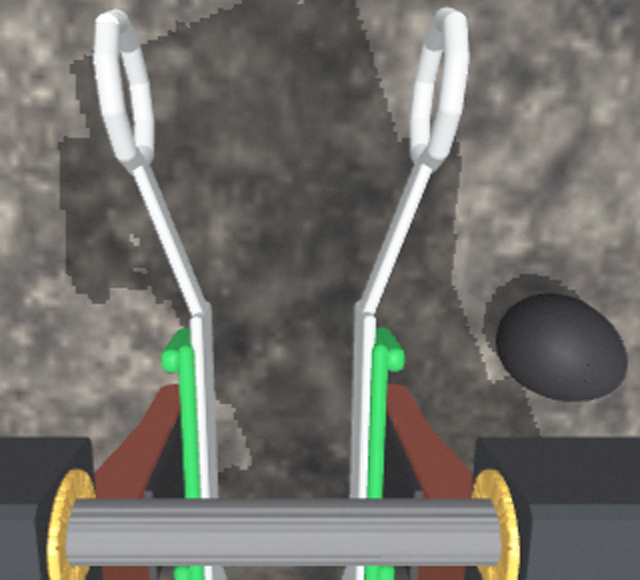

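View pics/s5.png

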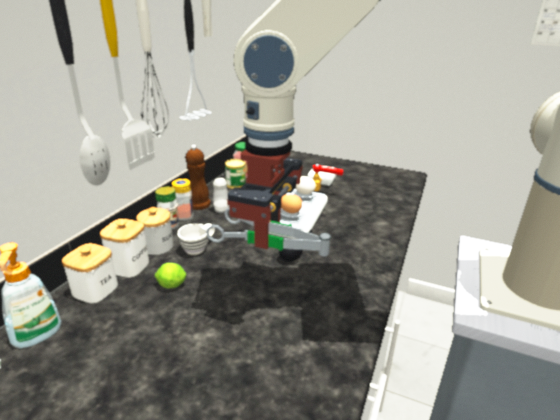

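```bash
python3 - <<'E'
from workcell import ctrl,cams
from h import *
np.set_printoptions(precision=2,suppress=True)
o=ctrl.get_obs(); d=cams.get_image("wrist"); z=o["ee_pos"][2]+12.6
A,B=[at(d,140+u/2,40+v/2,z,o) for u,v in((124,89),(440,89))]
M=(A+B)/2; print(A,B,np.linalg.norm(A-B))
Rt=R.from_rotvec(o["orientation"]).as_matrix(); m=Rt.T@(M-o["ee_pos"]); print("mouth in tool",m)
# egg
t=cams.get_image("top"); E=[]
e=[b for b in blobs(t["image"],brown,150) if abs(b[1][0]-273)<15 and abs(b[1][1]-217)<15]
for b in e: print("egg top",b[0],at(t,*b[1],71))
egg=np.array([531.3,-6.8,71]); dd=Rt.T@(egg+[0,0,0]-M); print("tool shift mm",dd,"units",dd/25)
E
```

```text
[567.27 270.84 134.12] [571.48 198.91 134.12] 72.0542366946317
mouth in tool [ 86.24  -0.7  -12.64]
egg top [265 206  17  22 292] [531.94  -6.82  71.  ]
tool shift mm [-52.2  239.01  63.18] units [-2.09  9.56  2.53]
```

Request:
{"api": "move_arm", "payload": {"steps": [[[-0.19, 0.87, 0], 0, 0.44], [[-0.19, 0.87, 0], 0, 0.44], [[-0.19, 0.87, 0], 0, 0.44], [[-0.19, 0.87, 0], 0, 0.44], [[-0.19, 0.87, 0], 0, 0.44], [[-0.19, 0.87, 0], 0, 0.44], [[-0.19, 0.87, 0], 0, 0.44], [[-0.19, 0.87, 0], 0, 0.44], [[-0.19, 0.87, 0], 0, 0.44], [[-0.19, 0.87, 0], 0, 0.44], [[-0.19, 0.87, 0], 0, 0.44], [[0, 0, 0], 0, 0.44], [[0, 0, 0], 0, 0.44], [[0, 0, 0], 0, 0.44]]}}

```text
t: 12.5
ee_pos: [445.8, -12.5, 121.7]
orientation: [-3.14, -0.092, -0.0]
ft_force: [-0.3, -0.6, -0.9]
width: 49.6
grasp_force: 7.1
```

```bash
python3 - <<'E'
from workcell import ctrl,cams
from h import *
np.set_printoptions(precision=2,suppress=True)
o=ctrl.get_obs(); d=cams.get_image("wrist"); print(o["ee_pos"],o["orientation"],o["width"])
W=d["image"]; cv2.imwrite("pics/c6.png",cv2.resize(W[40:330,140:460],(640,580),interpolation=2)[:,:,::-1])
b=max(blobs(W,brown,150),key=lambda b:b[0][4] if abs(b[1][0]-281)<60 else 0); s=b[0]
print(s,b[1],"ctr z71",at(d,*b[1],71,o))
x,y,w,h=s[:4]; 
Rt=R.from_rotvec(o["orientation"]).as_matrix()
E=at(d,x+w/2,y+h/2,73,o); print("rect ctr",E,"in tool",Rt.T@(E-o["ee_pos"]))
E
```

```text
[445.81 -12.51 121.69] [-3.14 -0.09 -0.  ] 49.63085766564585
[ 252   49   53   78 3134] [277.7   88.01] ctr z71 [537.76  -4.2   71.  ]
rect ctr [537.56  -4.75  73.  ] in tool [92.04 -2.35 48.71]
```

View pics/c6.png

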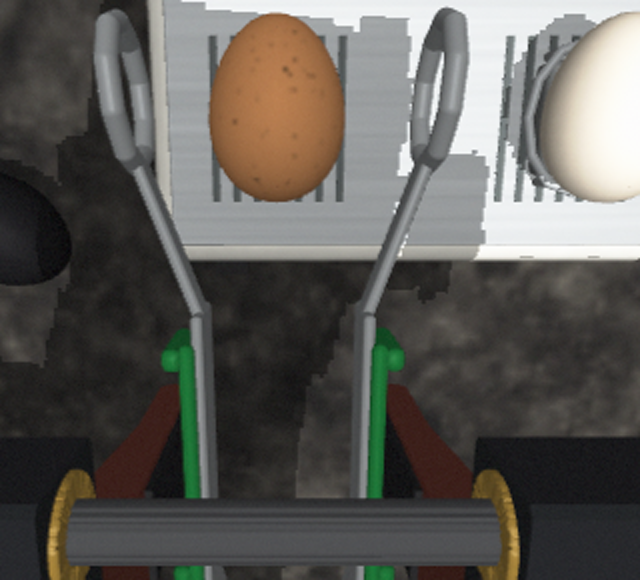

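Request:
{"api": "move_arm", "payload": {"steps": [[[0.16, -0.05, 0], 0, 0.44], [[0, 0, 0.31], 0, 0.44], [[0, 0, 0.31], 0, 0.44], [[0, 0, 0.31], 0, 0.44], [[0, 0, 0.31], 0, 0.44], [[0, 0, 0.31], 0, 0.44], [[0, 0, 0.31], 0, 0.44], [[0, 0, 0.31], 0, 0.44], [[0, 0, 0.31], 0, 0.44], [[0, 0, 0], 0, 0.44], [[0, 0, 0], 0, 0.44]]}}

```text
t: 13.47
ee_pos: [449.2, -11.3, 59.1]
orientation: [-3.14, -0.093, 0.002]
ft_force: [0.6, -0.4, -1.0]
width: 49.2
grasp_force: 7.1
```

```bash
python3 - <<'E'
from workcell import ctrl,cams
from h import *
np.set_printoptions(precision=2,suppress=True)
o=ctrl.get_obs(); d=cams.get_image("wrist"); print(o["ee_pos"],o["orientation"],o["width"],o["ft_force"])
W=d["image"]; S=cams.get_image("side")["image"][160:260,220:370]
a=cv2.resize(W[40:250,140:460],(640,420),interpolation=2)
b=cv2.resize(S,(270,180),interpolation=2); a[240:,370:]=b
cv2.imwrite("pics/c7.png",a[:,:,::-1])
b=max(blobs(W,brown,150),key=lambda b:b[0][4] if abs(b[1][0]-281)<60 else 0); print(b[0],b[1])
E
```

```text
[449.17 -11.29  59.13] [-3.14 -0.09  0.  ] 49.16473941502228 [ 0.61 -0.36 -0.96]
[ 242   17   75  116 6721] [278.95  74.81]
```

View pics/c7.png

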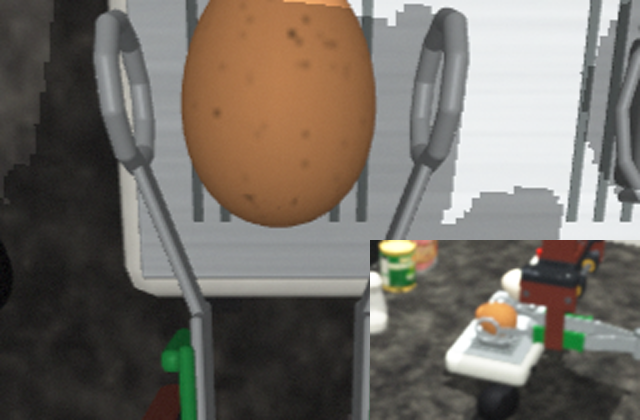

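Request:
{"api": "move_arm", "payload": {"steps": [[[0, 0, 0], 0, 0.48], [[0, 0, 0], 0, 0.51], [[0, 0, 0], 0, 0.54], [[0, 0, 0], 0, 0.57], [[0, 0, 0], 0, 0.6], [[0, 0, 0], 0, 0.63], [[0, 0, 0], 0, 0.66], [[0, 0, 0], 0, 0.7], [[0, 0, 0], 0, 0.75], [[0, 0, 0], 0, 0.8], [[0, 0, 0], 0, 0.8], [[0, 0, 0], 0, 0.8], [[0, 0, 0], 0, 0.8], [[0, 0, 0], 0, 0.8]]}}

```text
t: 14.73
ee_pos: [449.6, -11.3, 59.7]
orientation: [-3.14, -0.093, -0.0]
ft_force: [0.4, -2.2, -1.0]
width: 34.5
grasp_force: 29.9
```

Request:
{"api": "move_arm", "payload": {"steps": [[[0, 0, -0.1], 0, 0.8], [[0, 0, -0.2], 0, 0.8], [[0, 0, -0.3], 0, 0.8], [[0, 0, -0.4], 0, 0.8], [[0, 0, -0.4], 0, 0.8], [[0, 0, -0.4], 0, 0.8], [[0, 0, -0.4], 0, 0.8], [[0, 0, -0.4], 0, 0.8], [[0, 0, -0.4], 0, 0.8], [[0, 0, -0.4], 0, 0.8], [[0, 0, -0.4], 0, 0.8], [[0, 0, -0.4], 0, 0.8], [[0, 0, -0.4], 0, 0.8], [[0, 0, -0.4], 0, 0.8], [[0, 0, -0.3], 0, 0.8], [[0, 0, -0.2], 0, 0.8], [[0, 0, -0.1], 0, 0.8], [[0, 0, 0], 0, 0.8], [[0, 0, 0], 0, 0.8], [[0, 0, 0], 0, 0.8]]}}

```text
t: 16.4
ee_pos: [449.2, -11.2, 199.2]
orientation: [-3.14, -0.094, 0.002]
ft_force: [0.2, -0.8, -1.3]
width: 34.3
grasp_force: 29.9
```

```bash
python3 - <<'E'
from workcell import ctrl,cams
from h import *
np.set_printoptions(precision=2,suppress=True)
o=ctrl.get_obs(); print(o["ee_pos"],o["width"],o["ft_force"])
S=cams.get_image("side")["image"]; W=cams.get_image("wrist")["image"]
a=np.hstack([cv2.resize(S[110:290,150:370],(440,360),interpolation=2),cv2.resize(W[0:330,120:440],(349,360))])
cv2.imwrite("pics/c8.png",a[:,:,::-1])
E
```

```text
[449.17 -11.24 199.2 ] 34.280885229523115 [ 0.18 -0.81 -1.28]
```

View pics/c8.png

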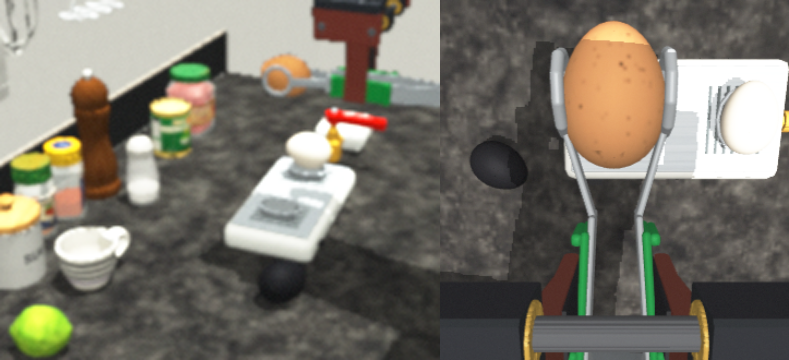

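The egg hangs centred in the rings at (285,75) in the left view. It has risen about 140 mm, its seat is empty, and the white egg is still seated. The handle is across the pipe, so I'm handing in.

```bash
python3 -c "
from workcell import ctrl
o=ctrl.get_obs();print(o['t'],o['width'],o['qvel'].round(3));print(ctrl.close_job())"
```

```text
16.5 34.82466049830806 [ 0.001  0.002 -0.001  0.001 -0.002 -0.003]
the job is handed in; nothing more can be done
None
```

The stopcock is turned to its closed stop, and the brown egg is held still in the tongs about 140 mm above its seat, with the white egg left in place; I handed the job in at 16.5 s, and no verdict was returned.

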